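# Switch off the specimen heater and load the matching blank

### The job

Make the small white specimen heater ready for its next run. First turn its larger knob fully anticlockwise, right to its end stop (off), and leave the smaller knob as it is set; only then slide the metal guard fully back (away from the robot), lay the steel blank that matches the round cavity flat and fully home in it, and slide the guard fully shut again over the blank. Leave the knob off, and do not disturb the other blanks, the timer, the dropper bottle or the weight.

Things in the scene. Friction and masses are not known exactly. Their poses are not given: they have to be found in the camera images.
- heater: White fixed box 200 (x) x 210 (y) x 46 mm high, slotted front towards the robot. Origin: centre of its underside; x to its rear, y to its left, z up. Left half: steel plate, top 56 mm above the bench, with the cavity under the sliding guard; two guide strips along x, 3 mm high, 4 mm wide, 45.5 mm either side of the cavity's axis. Right half: two black knobs, the larger in front.
- heat_grip (a point): The larger knob: black disc 48 mm across on a grey foot 72 mm across, with an upright grip bar 46 mm long, 14 mm thick, 32 mm high. This point is on its vertical axis, 83 mm above the bench, 7 mm below the bar's top and 23 mm above the disc. The frame turns with the knob: x along the bar, y across it; the white mark is at the -x end.
- heat (a joint): Angle of the larger knob in rad: 0 at the fully anticlockwise end stop (off; white mark points to the heater's front), growing clockwise as seen from above to 2.6 at the other stop. It stays where it is left.
- fan_grip (a point): The smaller knob: disc 26 mm across with a grip bar 25 x 14 mm, 32 mm high, otherwise like the larger one and 103 mm behind it. To be left alone.
- fan (a joint): Angle of the smaller knob in rad, 0 to 2.6, growing clockwise. To be left as it is.
- guard_grip (a point): Top centre of the black grip tab on the aluminium guard: 12 mm (heater x) by 26 mm (heater y), 26 mm proud of the guard's top. The guard is a low tunnel 86 mm long in x, 83 wide, 21 high, open at its front, closed at its rear, 17 mm of inner height above the plate; the tab stands 10 mm behind its middle. Frame parallel to the heater's.
- guard (a joint): Slide of the guard in m along the heater's +x: 0 shut (centred over the cavity), 0.097 fully open (pushed to the rear). It slides stiffly (about 2 N) and stays where it is left.
- cavity (a point): Centre of the floor of the round cavity in the steel plate, 51 mm above the bench: 50 mm across, 5 mm deep, with a 2 mm chamfer at the mouth. Frame parallel to the heater's.
- round_blank: The blank that matches the cavity: plain steel disc 46 mm across and 18 mm thick, lying flat on the bench. Origin: centre of its underside, z up. Seated, it stands 13 mm proud of the plate.
- small_blank: Plain steel disc 32 mm across and 18 mm thick, too small for the cavity. Origin: centre of its underside. To be left alone.
- square_blank: Plain steel square block 44 x 44 mm, 18 mm thick. Origin: centre of its underside. To be left alone.
- timer: Small white digital timer lying flat, 62 x 68 x 19 mm, a bystander. Origin: centre of its underside.
- drop_bottle: Small amber dropper bottle with black cap, 29 mm across and 63 mm high, a bystander. Origin: centre of its underside.
- weight: Brass calibration weight, 22 mm across and 30 mm high, a bystander. Origin: centre of its underside.
- fan_mark (a point): The white-marked end of the smaller knob's grip bar, 11 mm from its axis at the height of the bar's top; moves as that knob turns.
- microscope_1: Fixed white microscope standing on the bench between the heater and the blanks, not to be touched. Origin: on the bench under its middle. It is 170 mm wide in y and 396 mm high: its foot begins 78 mm in front of the origin, its black eyepieces, 300 to 394 mm high, reach 178 mm in front of it. Carry things round in front of it, not over or through it.

How it is judged (in metres and radians):
On the way, in this order (a step that is already met when the one before it is completed fails the run):
1. the larger knob is turned fully anticlockwise to its end stop (value of joint heat below 0.06 rad), for 0.2 s.
2. the guard is slid fully back (value of joint guard above 0.088 m), for 0.2 s.
3. the round blank lies flat and fully home in the cavity, the guard still open (horizontal distance between round_blank and cavity below 0.004 m and z of round_blank in the frame of cavity between -0.0025 and 0.0025 m and angle between round_blank's own z axis and vertical below 0.06 rad and value of joint guard above 0.07 m), for 0.2 s.
4. the guard is slid shut over the blank (value of joint guard below 0.006 m), for 0.2 s.
At the end, for the whole second after the job is handed in: The larger knob is within 0.06 rad of its fully anticlockwise stop; the 46 mm round blank rests in the cavity, centred within 4 mm, its underside within 2.5 mm of the cavity floor and level within 0.06 rad, at rest; the guard is within 6 mm of fully shut (value of joint heat below 0.06 rad and horizontal distance between round_blank and cavity below 0.004 m and z of round_blank in the frame of cavity between -0.0025 and 0.0025 m and angle between round_blank's own z axis and vertical below 0.06 rad and value of joint guard below 0.006 m and linear speed of round_blank below 0.01 m/s); the robot touches nothing.
It fails at once if the guard is opened while the larger knob is not yet off (value of joint guard above 0.02 m and value of joint heat above 0.15 rad).
It fails at once if one of the other two blanks is moved from its place (more than 30 mm) (distance of any of small_blank, square_blank from where it was at the start of the episode above 0.03 m).
It fails at once if the timer, the dropper bottle or the weight is moved from its place (more than 30 mm) (distance of any of timer, drop_bottle, weight from where it was at the start of the episode above 0.03 m).
It fails at once if the smaller knob is turned (more than about 0.4 rad) (distance of fan_mark from where it was at the start of the episode above 0.0045 m).
It also fails if it takes over 72 s, if anything falls off the work surface, if the arm or the gripper's body presses on something with over 40 N, if the wrist force passes 120 N, or if a joint passes its speed limit or range.

### The arm

A 7-joint arm with a two-finger parallel gripper is mounted at the origin on a cart in front of the work surface, level with it; the furniture and walls round the work are solid. World frame = base frame: x ahead of the robot, y to its left, z up, the work surface at z = 0. Lengths are in mm, angles in rad, forces in N, time in s.
With the tool pointing down it reaches from about 350 to 900 mm from the base axis. Payload 7.2 kg.
Tool frame: the origin (TCP) lies between the finger pads; the fingertips stand 14 mm ahead of it and the grasp point (between the pads) lies 5 mm behind it; y points along the fingers, x is the direction in which the jaws open and shut, and the axes are right-handed (so a half turn about y gives the same grasp; the last joint's range is limited). The gripper opens to 85 mm and grips with 20 to 120 N. Pads are 22 mm wide; open, the fingers measure 114 mm over their backs; the gripper's body (76 mm by 85 mm) begins 54 mm behind the grasp point. The pads swing forward as they close: fully open they stand 13 mm farther back than shut.
Start: joints at [1.1, 0.411, -0.013, 1.596, 0.006, 1.134, -0.082], TCP at [244.986, -574.987, 245.297] pointing down, gripper open.
Joint ranges: [-2.95, 2.95], [-0.29, 1.99], [-1.47, 1.44], [0.14, 2.54], [-1.03, 4.17], [0.13, 1.85], [-2.86, 2.86]. Speed limits (rad/s): [2.39, 2.39, 3.01, 3.01, 3.14, 3.14, 3.14].

### API

Orientations are given as a unit quaternion [x, y, z, w].
In Python, from plant import status, cams, ctrl gives the robot as it stands. The module is installed in compiled form; this text tells all that it offers.
- The arm moves only by the tool step_arm, never from a script. Its argument "rows" is a list that holds one entry, the list of rows, each a list of 6 numbers: the shift along the tool's x, y, z in units of 0.03 m (1.0 is 0.03 m), then the turn, a rotation vector about the tool's x, y, z in units of 0.08 rad (1.0 is 0.08 rad). A call has 1 to 12 rows; each row shifts and turns the commanded pose from where the row before left it, along the tool's axes as they then stand; what a row does not reach is not made up. A row lasts 1/12 s, in which the tool goes at most 41.7 mm and 7.16 degrees, less where a joint would pass 70% of its speed; a pose out of reach is approached as far as the arm can. A call with a number of a shift or a turn outside -1 to 1 is refused whole. A call with a gripper value outside its range is refused whole. "gripper" is the closure, from -1 (fully open) to 1 (shut), set as the call begins (left out, the last holds). The fingers move at their own pace and stop on an object; "squeeze" is the grip in N (left out, the last holds). Time passes only in rows, so rows that do not move let the fingers close. It gives the time, the measured TCP pose, the force and the opening at its end, in the units of the state.
- status.get_state(): the state, without advancing time (a new reading comes with each control period).
- cams.camera(name): name is "scene" or "side" or "wrist"; returns a dict with "pixels" (384x512x3 uint8, red, green, blue), "range_z" (384x512 float32, mm along the optical axis (not along the pixel's ray), 0 where there is no reading), "vfov" (degrees; the focal length in pixels is half the picture's height over the tangent of half this angle, whatever the lens; pixels are square), "cx", "cy" (the principal point, pixels), "k1" (the pictures are not rectified: a ray, as slopes to the right and down, at radius r is drawn at 1 + k1 r^2 times it, then the intrinsics apply), "world_from_camera" (4x4, takes a point from camera to world coordinates); the wrist camera has in their place "tool_from_camera" (4x4, takes a point from camera to tool coordinates, whose origin is the TCP and whose axes are the tool frame's). Camera axes: x right, y down, z forward; pixel columns grow to the right and rows downward; lengths in mm; the calibration is good to about 2 mm. A picture is of the moment at which its call begins: read the wrist's pose just before it.
- ctrl.job_done(): hands the job in, once; it reports no verdict.
Trained networks look in the newest picture that a camera, given by its name, has taken for a name from the list of things; names that differ only in an ending like _2 or _b are one class to them, and where a whole thing is asked for, a point or a joint stands for the part that bears it (a point fixed in the world has none). Each returns a list of dicts, best first, with "score" (0 to 1); they miss things now and then, are a little off and sometimes report something else, mostly with a low value. They report only what shows in the picture. A call takes as long as a camera call.
- cams.boxes_of(label, camera): "bbox" ([left, top, width, height] in pixels, round what is visible of it).
The state is a dict: "t": time; "qpos": joint angles; "joint_vel": joint speeds; "joint_torque": joint torques, N m; "position": TCP position; "tool_rot": TCP orientation; "wrist_force": force on the tool from outside, world axes, zero at the start; "torque": the same for the moment, N m; "opening": opening from 0.0 (shut) to 1.0 (fully open).
Only numpy, scipy, OpenCV 4.12 (cv2) and the standard library are available. Lean on these libraries where they do the work, as an engineer would, in place of code of your own. Each camera call takes 0.05 s, during which the arm holds its last target. There are 200 camera calls.

## Working session

There is one attempt and no reset: what is moved stays moved. The work goes in short steps, Python scripts to look and compute and a tool call to move; the robot and the scene stay as the last step left them, time stands still between calls to the robot, and variables do not carry over. Pictures are saved under pics/ and viewed, about 8 in all and at most 12, crops included, and the job is handed in when it is done.

Besides the shell and the picture viewer there is one more tool, called after "Request:" as name(argument=value, ...) on one line, values as JSON. step_arm: Moves the arm, as the interface text tells. Its arguments: {"type":"object","properties":{"rows":{"type":"array"},"gripper":{"type":"number"},"squeeze":{"type":"number"}},"required":["rows"]}

```bash
mkdir -p pics; cat > h.py <<'E'
import numpy as np, cv2, os
from plant import status, cams, ctrl
from scipy.spatial.transform import Rotation as R
def T_tool():
    s=status.get_state(); T=np.eye(4); T[:3,:3]=R.from_quat(s['tool_rot']).as_matrix(); T[:3,3]=s['position']; return T
def shot(name):
    T=T_tool(); c=cams.camera(name)
    c['W']=np.array(c['world_from_camera']) if 'world_from_camera' in c else T@np.array(c['tool_from_camera'])
    h,w=c['range_z'].shape; f=h/2/np.tan(np.radians(c['vfov'])/2)
    K=np.array([[f,0,c['cx']],[0,f,c['cy']],[0,0,1.]]); c['K']=K; c['D']=np.array([c['k1'],0,0,0.])
    vv,uu=np.mgrid[0:h,0:w]
    n=cv2.undistortPoints(np.stack([uu.ravel(),vv.ravel()],1).astype(float)[:,None],K,c['D'])[:,0].reshape(h,w,2)
    z=c['range_z'].astype(float); P=np.stack([n[...,0]*z,n[...,1]*z,z],-1)
    c['P']=P@c['W'][:3,:3].T+c['W'][:3,3]; c['P'][z==0]=np.nan
    return c
def save(c,fn,boxes=(),crop=None,scale=1.5):
    im=c['pixels'][...,::-1].copy()
    for l,b in boxes:
        x,y,w,h=[int(v) for v in b]; cv2.rectangle(im,(x,y),(x+w,y+h),(0,0,255),1); cv2.putText(im,l,(x,y-2),0,.35,(255,0,255),1)
    if crop: im=im[crop[1]:crop[3],crop[0]:crop[2]]
    cv2.imwrite('pics/'+fn,cv2.resize(im,None,fx=scale,fy=scale,interpolation=cv2.INTER_CUBIC))
E
python3 - <<'E'
from h import *
print(status.get_state())
for n in ['scene','side','wrist']:
    c=shot(n); B=[]
    for l in ['heater','heat_grip','fan_grip','guard_grip','round_blank','small_blank','square_blank','timer','drop_bottle','weight','microscope_1']:
        for r in cams.boxes_of(l,n)[:1]:
            b=r['bbox']; B.append((l,b)); x,y,w,h=b
            reg=c['P'][int(y):int(y+h)+1,int(x):int(x+w)+1].reshape(-1,3)
            print(n,l,round(r['score'],2),np.round(b),c['P'][min(383,int(y+h/2)),min(511,int(x+w/2))].round(),np.nanmax(reg[:,2]).round() if len(reg) else '')
    save(c,n+'0.png',B)
    np.save(n+'0.npy',c['P'])
    if n!='wrist': print(c['W'].round(2).tolist())
    else: print(np.array(c['tool_from_camera']).round(2).tolist())
E
```

```text
{'t': 0.0, 'qpos': array([ 1.09978547,  0.41189722, -0.01272454,  1.59707192,  0.00558256,
        1.13431441, -0.08217978]), 'joint_vel': array([-6.85444008e-05, -1.33284580e-03,  4.73278454e-04,  1.13230078e-03,
        1.15683670e-03, -6.17747720e-04,  9.92671034e-04]), 'joint_torque': array([-3.56767223e-04, -6.00618410e+01,  6.81664590e-01, -2.99408823e+01,
        1.37596231e-02,  1.05203659e-02, -2.66976150e-05]), 'position': array([ 244.78341918, -574.53392943,  244.44325105]), 'tool_rot': array([-0.58963232,  0.39036173, -0.38934889,  0.59021936]), 'wrist_force': array([-0.03947366, -0.37515351, -0.29315533]), 'torque': array([0.00061922, 0.02519812, 0.03027565]), 'opening': 0.9942934052597117}
scene heater 0.96 [107. 248. 138. 120.] [472. 315.  75.] 105.0
scene heat_grip 0.74 [200. 271.  21.  24.] [459. 233.  70.] 92.0
scene fan_grip 0.53 [169. 246.  11.  21.] [559. 230.  85.] 92.0
scene guard_grip 0.74 [139. 292.  63.  60.] [460. 344.  77.] 105.0
scene round_blank 0.73 [332. 152.  12.  17.] [ 450. -390.   17.] 19.0
scene square_blank 0.73 [268. 200.  19.  14.] [489. -90.  
[... 470 characters left out ...]
2.  13.] [557. 230.  69.] 91.0
side guard_grip 0.82 [218. 270.  47.  38.] [466. 349.  77.] 104.0
side round_blank 0.55 [213. 242.   8.  16.] [561. 230.  85.] 91.0
side small_blank 0.49 [277. 182.   6.   8.] [ 460. -267.   10.] 18.0
side square_blank 0.48 [258. 204.  13.  11.] [491. -90.  15.] 20.0
side timer 0.68 [277. 230.  22.  16.] [395.  61.  17.] 21.0
side drop_bottle 0.6 [233. 192.   7.  18.] [587. -89.  41.] 65.0
side weight 0.6 [297. 212.   6.  10.] [369. -58.  17.] 30.0
[[-0.98, -0.09, 0.16, 314.12], [-0.18, 0.5, -0.85, 938.36], [-0.0, -0.86, -0.5, 678.97], [0.0, 0.0, 0.0, 1.0]]
[[1.0, -0.0, -0.0, 1.23], [0.0, -0.26, 0.97, -128.75], [-0.0, -0.97, -0.26, 64.59], [0.0, 0.0, 0.0, 1.0]]
```

View pics/scene0.png

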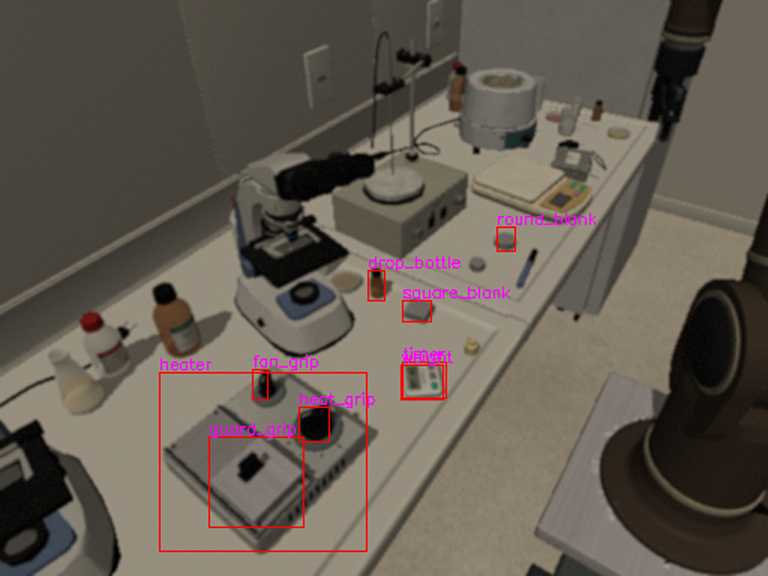

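```bash
python3 - <<'E'
from h import *
print(T_tool().round(3).tolist())
for n in ['scene','side']:
    P=np.load(n+'0.npy'); q=P.reshape(-1,3); q=q[~np.isnan(q[:,0])]
    # blanks etc. clusters 10<z<70
    m=(q[:,2]>14.5)&(q[:,2]<68)&(q[:,0]>330)&(q[:,0]<750)&(q[:,1]>-650)&(q[:,1]<100)
    g=np.zeros((220,400),np.uint8); s=q[m]; i=((s[:,0]-300)/4).astype(int); j=((s[:,1]+700)/4).astype(int); g[i,j]=255
    k,L=cv2.connectedComponents(cv2.morphologyEx(g,cv2.MORPH_CLOSE,np.ones((3,3)))); lab=L[i,j]
    for a in range(1,k):
        t=s[lab==a]
        if len(t)>12: print(n,len(t),'lo',t.min(0).round(),'hi',t.max(0).round(),'mid',((t.min(0)+t.max(0))/2).round())
    # heater
    def ext(name,m):
        t=q[m]; 
        if len(t)>5:
            r=cv2.minAreaRect(t[:,:2].astype(np.float32)); print(n,name,len(t),'lo',t.min(0).round(1),'hi',t.max(0).round(1),'rect',np.round(r[0],1),np.round(r[1],1),round(r[2],1))
    H=(q[:,0]>340)&(q[:,0]<660)&(q[:,1]>150)&(q[:,1]<450)
    ext('bars',H&(q[:,2]>82)&(q[:,2]<94)&(q[:,1]<270)&(q[:,0]<510))
    ext('fan',H&(q[:,2]>82)&(q[:,2]<94)&(q[:,1]<270)&(q[:,0]>520))
    ext('tab',H&(q[:,2]>98)&(q[:,2]<108)&(q[:,1]>280))
    ext('guard',H&(q[:,2]>72)&(q[:,2]<81)&(q[:,1]>280))
    ext('case',H&(q[:,2]>40)&(q[:,2]<50))
    M=(q[:,2]>150)&(q[:,2]<398)&(q[:,0]>200)&(q[:,0]<900)&(q[:,1]>-200)&(q[:,1]<300); ext('micro',M)
    ext('eyep',M&(q[:,2]>290))
E
```

```text
[[0.392, 0.0, 0.92, 244.966], [-0.92, 0.0, 0.392, -574.977], [-0.0, -1.0, 0.0, 245.281], [0.0, 0.0, 0.0, 1.0]]
scene 1734 lo [ 349. -650.   15.] hi [ 620. -516.   49.] mid [ 484. -583.   32.]
scene 56 lo [355. -74.  15.] hi [376. -56.  31.] mid [366. -65.  23.]
scene 478 lo [360.   1.  15.] hi [441.  82.  22.] mid [401.  41.  18.]
scene 92 lo [ 430. -412.   15.] hi [ 474. -368.   19.] mid [ 452. -390.   17.]
scene 51 lo [ 451. -300.   15.] hi [ 481. -269.   20.] mid [ 466. -285.   17.]
scene 170 lo [ 471. -123.   15.] hi [517. -75.  20.] mid [494. -99.  17.]
scene 1031 lo [ 570. -461.   15.] hi [ 750. -205.   68.] mid [ 660. -333.   41.]
scene 1464 lo [567. -39.  15.] hi [750. 100.  68.] mid [659.  31.  41.]
scene 143 lo [ 576. -108.   15.] hi [601. -85.  64.] mid [588. -97.  40.]
scene 19 lo [ 711. -102.   16.] hi [715. -75.  27.] mid [713. -88.  21.]
scene bars 152 lo [446.8 205.4  82.2] hi [475.4 249.4  92.1] rect [461.4 227.5] [45.3 15.1] 63.4
scene fan 66 lo [552.8 206.5  82.2] hi [574.  231.7  91.6] rect [563.6 219.3] [13.4 25. ] 30.2
scene tab 82 lo [469.  324.4  98.1] hi [480
[... 1187 characters left out ...]
id [ 625. -286.   41.]
side bars 86 lo [446.4 205.6  82.1] hi [476.8 251.7  91.7] rect [461.  228.4] [45.5 15. ] 62.5
side fan 40 lo [553.7 208.5  82.7] hi [574.1 231.8  91.2] rect [564.5 219.9] [13.4 25.5] 26.8
side tab 44 lo [468.5 324.2  98. ] hi [479.8 351.5 104.3] rect [474.2 337.9] [27.3 11.2] 89.9
side guard 906 lo [419.6 292.9  72. ] hi [510.9 382.5  80.9] rect [464.2 337.2] [86.6 86.1] 84.7
side case 1539 lo [404.3 173.1  40. ] hi [616.5 394.5  50. ] rect [510.4 282. ] [210.7 199.9] 85.4
side micro 4108 lo [475.2 -94.6 150.3] hi [890.4 129.1 394.1] rect [690.9  24.2] [142.3 430.1] 72.6
side eyep 1482 lo [475.2  -1.2 290.4] hi [712.7 129.1 394.1] rect [597.3  65.9] [ 98.1 233.3] 79.2
```

View pics/side0.png

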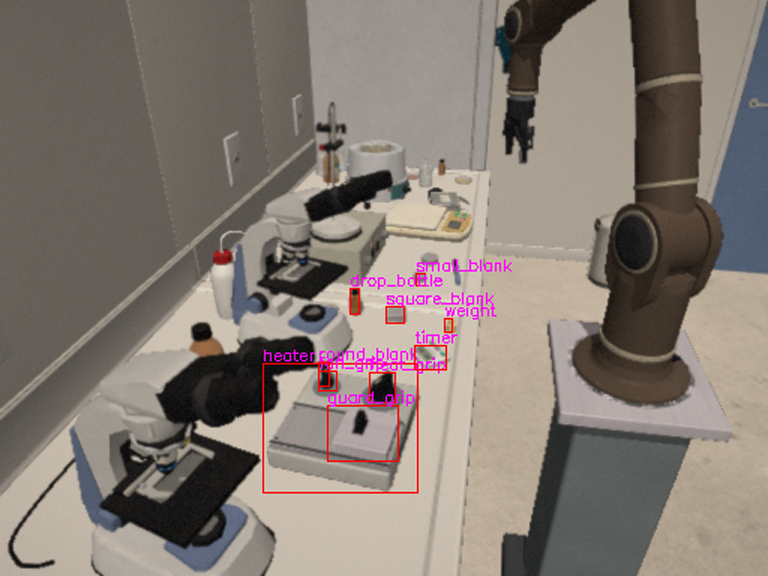

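The pictures show the heater with the bar knobs at px (315,423) and (265,387) and the guard tab at (255,462). The round blank is the larger disc at (505,238) in the scene view. The side view's "round_blank" box and the scene view's "weight" box are false. I'll turn the tool so its axes line up with the world.

Request:
step_arm(rows=[[[0, 0, 0, 0, -1, 0], [0, 0, 0, 0, -1, 0], [0, 0, 0, 0, -1, 0], [0, 0, 0, 0, -1, 0], [0, 0, 0, 0, -1, 0], [0, 0, 0, 0, -1, 0], [0, 0, 0, 0, -1, 0], [0, 0, 0, 0, -1, 0], [0, 0, 0, 0, -1, 0], [0, 0, 0, 0, -1, 0], [0, 0, 0, 0, -1, 0], [0, 0, 0, 0, -1, 0]]], gripper=-0.2)

```text
t: 2.8
position: [244.9, -575.0, 245.3]
tool_rot: [0.703, -0.072, 0.072, -0.703]
wrist_force: [0.1, -0.5, -0.7]
opening: 0.598
```

Request:
step_arm(rows=[[[0, 0, 0, 0, -1, 0], [0, 0, 0, 0, -1, 0], [0, 0, 0, 0, -0.6, 0], [0, 0, 0, 0, 0, 0]]])

```text
t: 3.13
position: [244.9, -575.1, 245.3]
tool_rot: [0.707, 0.001, -0.001, -0.707]
wrist_force: [-0.7, 0.2, 0.8]
opening: 0.599
```

```bash
cat >> h.py <<'E'
def pose():
    T=T_tool(); return T[:3,3].round(1), np.degrees(np.arctan2(T[1,0],T[0,0])).round(2), T[2,1].round(4)
def to(p,yaw=None):
    "units to go in tool axes to world point p"
    T=T_tool(); d=T[:3,:3].T@(np.array(p,float)-T[:3,3])/30
    y=np.degrees(np.arctan2(T[1,0],T[0,0]))
    return d.round(2), None if yaw is None else round(-np.radians(yaw-y)/.08,2)
E
python3 - <<'E'
from h import *
s=status.get_state(); print(pose(),s['opening'],s['qpos'].round(2))
for n in ['scene','side']:
    q=np.load(n+'0.npy').reshape(-1,3)
    for z0,z1 in ((60,150),(150,290),(290,420)):
        m=(q[:,2]>z0)&(q[:,2]<z1)&(q[:,0]>300)&(q[:,0]<900)&(q[:,1]>390)&(q[:,1]<800); t=q[m]
        if len(t): print(n,z0,len(t),t.min(0).round(),t.max(0).round())
        m&=(q[:,0]<660); t=q[m]
        if len(t): print('  x<660',len(t),t.min(0).round(),t.max(0).round())
E
```

```text
(array([ 244.9, -575.1,  245.3]), np.float64(0.12), np.float64(-1.0)) 0.5993572746670488 [ 1.27  0.43 -0.25  1.58  0.11  1.15  1.  ]
scene 60 2321 [567. 391.  60.] [838. 583. 147.]
  x<660 2191 [567. 469.  60.] [659. 583. 147.]
scene 150 2597 [565. 461. 152.] [691. 563. 178.]
  x<660 2102 [565. 471. 152.] [660. 563. 170.]
side 60 3626 [566. 484.  60.] [821. 612. 150.]
  x<660 1918 [566. 484.  60.] [660. 611.  92.]
side 150 7095 [563. 465. 150.] [794. 627. 290.]
  x<660 4122 [563. 473. 153.] [660. 627. 290.]
side 290 5558 [459. 507. 290.] [696. 630. 394.]
  x<660 5140 [459. 512. 290.] [660. 630. 394.]
```

Request:
step_arm(rows=[[[0.3, 0.1, 1, 0, 0, 0], [0.3, 0.1, 1, 0, 0, 0], [0.3, 0.1, 1, 0, 0, 0], [0.3, 0.1, 1, 0, 0, 0], [0.3, 0.1, 1, 0, 0, 0], [0.3, 0.1, 1, 0, 0, 0], [0.3, 0.1, 1, 0, 0, 0], [0.3, 0.1, 1, 0, 0, 0], [0.3, 0.1, 1, 0, 0, 0], [0.3, 0.1, 1, 0, 0, 0], [0.3, 0.1, 1, 0, 0, 0], [0.3, 0.1, 1, 0, 0, 0]]])

```text
t: 4.13
position: [353.2, -213.6, 209.4]
tool_rot: [0.707, -0.001, 0.001, -0.707]
wrist_force: [0.5, 0.1, -0.2]
opening: 0.603
```

Request:
step_arm(rows=[[[0, 0.1, 1, 0, 0, 0], [0, 0.1, 1, 0, 0, 0], [0, 0.1, 1, 0, 0, 0], [0, 0.1, 1, 0, 0, 0], [0, 0.1, 1, 0, 0, 0], [0, 0.1, 1, 0, 0, 0], [0, 0.1, 1, 0, 0, 0], [0, 0.1, 1, 0, 0, 0], [0, 0, 1, 0, 0, 0], [0, 0, 1, 0, 0, 0], [0, 0, 1, 0, 0, 0], [0, 0, 0, 0, 0, 0]]])

```text
t: 5.13
position: [353.3, 120.3, 186.1]
tool_rot: [-0.706, -0.002, 0.0, 0.708]
wrist_force: [1.2, -0.2, 0.3]
opening: 0.6
```

```bash
python3 - <<'E'
from h import *
s=status.get_state(); print(pose(),s['qpos'].round(2)); print(to([461,228,170],-27.3))
E
```

```text
(array([353.3, 120.3, 186.1]), np.float64(0.21), np.float64(-1.0)) [ 0.37  0.12 -0.86  2.19  0.12  0.87 -0.56]
(array([3.6 , 0.56, 3.58]), np.float64(6.0))
```

Request:
step_arm(rows=[[[0.6, 0.1, 0.6, 0, 0, 0], [0.6, 0.1, 0.6, 0, 0, 0], [0.6, 0.1, 0.6, 0, 0, 0], [0.6, 0.1, 0.6, 0, 0, 0], [0.6, 0.1, 0.6, 0, 0, 0], [0.6, 0.1, 0.6, 0, 0, 0], [0, 0, 0, 0, 1, 0], [0, 0, 0, 0, 1, 0], [0, 0, 0, 0, 1, 0], [0, 0, 0, 0, 1, 0], [0, 0, 0, 0, 1, 0], [0, 0, 0, 0, 1, 0]]])

```text
t: 6.13
position: [461.2, 222.5, 167.2]
tool_rot: [0.686, -0.17, 0.17, -0.686]
wrist_force: [-0.0, -0.4, -0.3]
opening: 0.599
```

```bash
python3 - <<'E'
from h import *
c=shot('wrist'); q=c['P'].reshape(-1,3); 
B=[(l,r['bbox']) for l in ['heat_grip','fan_grip','guard_grip'] for r in cams.boxes_of(l,'wrist')[:1]]
save(c,'w1.png',B)
m=(q[:,2]>84)&(q[:,2]<94)&(q[:,0]>420)&(q[:,0]<510)&(q[:,1]>185)&(q[:,1]<270)
t=q[m].astype(np.float32); print(len(t),t.min(0),t.max(0),cv2.minAreaRect(t[:,:2]) if len(t)>4 else '')
print(pose(),to([461,228,80],-27.3))
E
```

```text
Traceback (most recent call last):
cv2.error: OpenCV(4.12.0) /io/opencv/modules/imgproc/src/convhull.cpp:143: error: (-215:Assertion failed) total >= 0 && (depth == CV_32F || depth == CV_32S) in function 'convexHull'
```

View pics/w1.png

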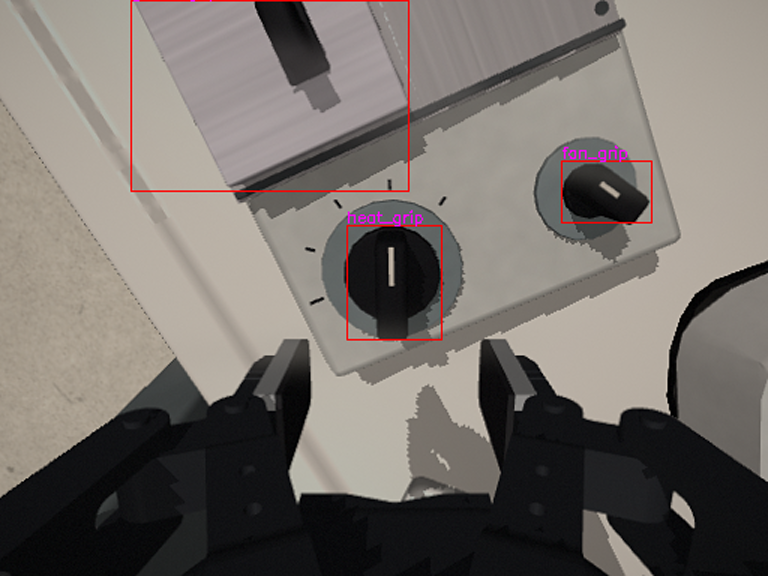

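The wrist view shows the large knob's bar upright at (392,280), white mark towards +y, centred between the fingers. That agrees with a heat angle of about 1.96 rad.

```bash
python3 - <<'E'
from h import *
c=shot('wrist'); q=c['P'].reshape(-1,3); 
m=(q[:,2]>84)&(q[:,2]<94)&(q[:,0]>420)&(q[:,0]<510)&(q[:,1]>185)&(q[:,1]<270)
t=q[m].astype(np.float32); print(len(t),t.min(0),t.max(0),cv2.minAreaRect(t[:,:2].copy()) if len(t)>4 else '')
print(pose(),to([461,228,80],-27.3))
E
```

```text
1417 [446.10132 203.20735  84.08792] [476.4437  247.39568  92.38192] ((461.2195739746094, 225.629150390625), (44.726192474365234, 13.788081169128418), 62.850284576416016)
(array([461.1, 222.8, 167.3]), np.float64(-27.4), np.float64(-1.0)) (array([-0.08,  2.91,  0.15]), np.float64(-0.02))
```

Request:
step_arm(rows=[[[-0.05, 0.5, 0.12, 0, 0, 0], [0, 0.6, 0, 0, 0, 0], [0, 0.6, 0, 0, 0, 0], [0, 0.6, 0, 0, 0, 0], [0, 0.4, 0, 0, 0, 0], [0, 0.2, 0, 0, 0, 0], [0, 0, 0, 0, 0, 0]]])

```text
t: 6.97
position: [460.7, 226.6, 79.2]
tool_rot: [0.687, -0.168, 0.167, -0.686]
wrist_force: [-0.8, -0.2, -0.6]
opening: 0.599
```

Request:
step_arm(rows=[[[0, 0, 0, 0, 0, 0], [0, 0, 0, 0, 0, 0], [0, 0, 0, 0, 0, 0], [0, 0, 0, 0, 0, 0], [0, 0, 0, 0, 0, 0], [0, 0, 0, 0, 0, 0], [0, 0, 0, 0, 0, 0], [0, 0, 0, 0, 0, 0]]], gripper=1, squeeze=30)

```text
t: 7.63
position: [462.1, 227.1, 81.3]
tool_rot: [-0.687, 0.168, -0.169, 0.687]
wrist_force: [-0.1, -0.4, 7.0]
opening: 0.157
```

```bash
python3 - <<'E'
from h import *
s=status.get_state(); print(pose(),s['opening'],s['wrist_force'].round(1),s['torque'].round(2))
E
```

```text
(array([462.1, 227.1,  81.3]), np.float64(-27.51), np.float64(-1.0)) 0.15725300308189777 [-0.1 -0.4  7. ] [-0.2   0.05 -0.06]
```

Request:
step_arm(rows=[[[0, -0.15, 0, 0, 0, 0], [0, 0, 0, 0, -1, 0], [0, 0, 0, 0, -1, 0], [0, 0, 0, 0, -1, 0], [0, 0, 0, 0, -1, 0], [0, 0, 0, 0, -1, 0], [0, 0, 0, 0, -1, 0], [0, 0, 0, 0, -1, 0], [0, 0, 0, 0, -1, 0], [0, 0, 0, 0, -1, 0], [0, 0, 0, 0, -1, 0], [0, 0, 0, 0, -1, 0]]])

```text
t: 8.63
position: [461.6, 226.2, 83.6]
tool_rot: [-0.693, -0.141, 0.142, 0.693]
wrist_force: [6.1, 2.1, -18.0]
opening: 0.154
```

Request:
step_arm(rows=[[[0, 0, 0, 0, -1, 0], [0, 0, 0, 0, -1, 0], [0, 0, 0, 0, -1, 0], [0, 0, 0, 0, -1, 0], [0, 0, 0, 0, -1, 0], [0, 0, 0, 0, -1, 0], [0, 0, 0, 0, -1, 0], [0, 0, 0, 0, -1, 0], [0, 0, 0, 0, -1, 0], [0, 0, 0, 0, -1, 0], [0, 0, 0, 0, -1, 0], [0, 0, 0, 0, -1, 0]]])

```text
t: 9.63
position: [461.7, 226.2, 83.6]
tool_rot: [-0.549, -0.445, 0.446, 0.549]
wrist_force: [5.1, 3.4, -18.4]
opening: 0.155
```

```bash
python3 - <<'E'
from h import *
s=status.get_state(); print(pose(),s['opening'],s['wrist_force'].round(1),s['torque'].round(2),s['qpos'].round(2))
E
```

```text
(array([461.7, 226.2,  83.6]), np.float64(78.11), np.float64(-1.0)) 0.15539061288492717 [  5.1   3.4 -18.4] [ 0.62 -1.34 -0.06] [ 0.22  0.68 -1.05  1.97  0.74  0.94  0.16]
```

Request:
step_arm(rows=[[[0, 0.1, 0, 0, 0, 0], [0, 0, 0, 0, -0.8, 0], [0, 0, 0, 0, -0.8, 0], [0, 0, 0, 0, -0.4, 0], [0, 0, 0, 0, 0, 0]]])

```text
t: 10.05
position: [461.9, 226.4, 83.2]
tool_rot: [0.513, 0.487, -0.487, -0.512]
wrist_force: [-3.1, -5.0, 15.5]
opening: 0.153
```

```bash
python3 - <<'E'
from h import *
s=status.get_state(); print(pose(),s['opening'],s['wrist_force'].round(1),s['torque'].round(2),s['qpos'].round(2))
E
```

```text
(array([461.9, 226.4,  83.2]), np.float64(87.02), np.float64(-1.0)) 0.15278873014805391 [-3.1 -5.  15.5] [-0.93  0.58 -0.81] [ 0.24  0.7  -1.08  1.97  0.77  0.96  0.29]
```

Request:
step_arm(rows=[[[0, 0, 0, 0, -0.5, 0], [0, 0, 0, 0, 0, 0], [0, 0, 0, 0, 0, 0]]])

```text
t: 10.3
position: [461.8, 226.4, 83.2]
tool_rot: [0.504, 0.496, -0.496, -0.503]
wrist_force: [-3.3, -5.0, 14.9]
opening: 0.152
```

Request:
step_arm(rows=[[[0, 0, 0, 0, 0, 0], [0, 0, 0, 0, 0, 0], [0, 0, 0, 0, 0, 0], [0, 0, 0, 0, 0, 0], [0, 0, 0, 0, 0, 0], [0, -0.4, 0, 0, 0, 0], [0, -0.8, 0, 0, 0, 0], [0, -0.8, 0, 0, 0, 0], [0, -0.8, 0, 0, 0, 0], [0, -0.2, 0, 0, 0, 0], [0, 0, 0, 0, 0, 0]]], gripper=-0.2)

```text
t: 11.22
position: [462.1, 227.6, 174.0]
tool_rot: [0.503, 0.498, -0.496, -0.502]
wrist_force: [-0.1, -0.2, 0.3]
opening: 0.601
```

```bash
cat >> h.py <<'E'
def rect(q,x0,x1,y0,y1,z0,z1):
    q=q.reshape(-1,3); m=(q[:,0]>x0)&(q[:,0]<x1)&(q[:,1]>y0)&(q[:,1]<y1)&(q[:,2]>z0)&(q[:,2]<z1)
    t=q[m].astype(np.float32)
    if len(t)<5: return len(t)
    r=cv2.minAreaRect(t[:,:2].copy()); return len(t),np.round(r[0],1),np.round(r[1],1),round(r[2],1),'z',t[:,2].max().round(1)
E
python3 - <<'E'
from h import *
print(pose())
for n in ['scene','side','wrist']:
    c=shot(n); q=c['P']
    print(n,'bar',rect(q,425,500,190,265,84,94),'fan',rect(q,535,590,195,245,84,94),'tab',rect(q,450,500,310,365,95,107))
save(c,'w2.png')
E
```

```text
(array([462.1, 227.6, 174. ]), np.float64(89.37), np.float64(-1.0))
scene bar (130, array([461.7, 227.5]), array([13.6, 46.2]), 86.2, 'z', np.float32(92.4)) fan (29, array([561.8, 225.4]), array([15.3, 11. ]), 8.4, 'z', np.float32(91.9)) tab (98, array([474.8, 337.1]), array([25.2, 12.3]), 87.0, 'z', np.float32(105.0))
side bar (75, array([460.5, 229.4]), array([16.2, 44.7]), 89.1, 'z', np.float32(90.6)) fan (37, array([564.3, 220.2]), array([13.3, 24.4]), 26.4, 'z', np.float32(91.3)) tab (52, array([474.7, 337.3]), array([24.9, 12. ]), 85.6, 'z', np.float32(104.2))
wrist bar (1349, array([460.8, 224.7]), array([14. , 45.2]), 85.5, 'z', np.float32(92.8)) fan (445, array([562.8, 216.7]), array([13.7, 24.8]), 24.1, 'z', np.float32(92.0)) tab (846, array([474.9, 333.7]), array([26.2, 12.6]), 85.7, 'z', np.float32(105.3))
```

View pics/w2.png

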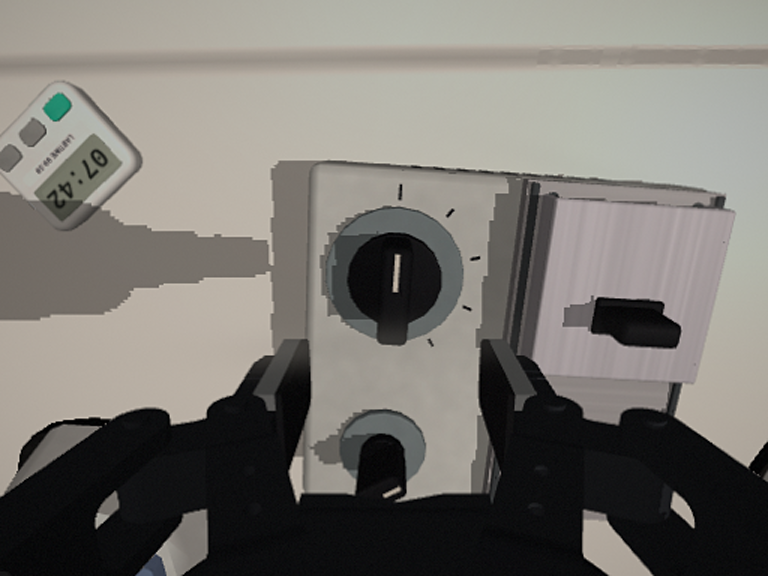

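The knob's mark now points to the front, with the bar parallel to the heater (-4.5°), so it is off. The fan knob hasn't moved. The guard tab is at px (635,322). Next I'll grip the tab sideways.

```bash
python3 - <<'E'
from h import *
print(to([475,335.7,97],85.4))
E
```

```text
(array([ 3.65,  2.46, -0.43]), np.float64(0.87))
```

Request:
step_arm(rows=[[[0.8, 0, -0.1, 0, 0, 0], [0.8, 0, -0.1, 0, 0, 0], [0.8, 0, -0.1, 0, 0, 0], [0.8, 0, -0.1, 0, 0, 0], [0.45, 0, -0.03, 0, 0.87, 0], [0, 0.6, 0, 0, 0, 0], [0, 0.7, 0, 0, 0, 0], [0, 0.7, 0, 0, 0, 0], [0, 0.45, 0, 0, 0, 0], [0, 0, 0, 0, 0, 0]]])

```text
t: 12.2
position: [473.8, 334.6, 94.4]
tool_rot: [-0.519, -0.478, 0.482, 0.52]
wrist_force: [1.1, -0.3, 0.4]
opening: 0.601
```

Request:
step_arm(rows=[[[0, 0, 0, 0, 0, 0], [0, 0, 0, 0, 0, 0], [0, 0, 0, 0, 0, 0], [0, 0, 0, 0, 0, 0], [0, 0, 0, 0, 0, 0], [0, 0, 0, 0, 0, 0]]], gripper=1, squeeze=40)

```text
t: 12.7
position: [475.6, 335.7, 99.2]
tool_rot: [0.52, 0.479, -0.479, -0.519]
wrist_force: [-1.9, -4.7, 6.2]
opening: 0.293
```

```bash
python3 - <<'E'
from h import *
s=status.get_state(); print(pose(),s['opening'],s['wrist_force'].round(1),s['torque'].round(2))
E
```

```text
(array([475.6, 335.7,  99.2]), np.float64(85.36), np.float64(-1.0)) 0.2930335622629411 [-1.9 -4.7  6.2] [-1.18  0.41 -0.05]
```

Request:
step_arm(rows=[[[0, 0, -0.3, 0, 0, 0], [0, 0, -0.4, 0, 0, 0], [0, 0, -0.4, 0, 0, 0], [0, 0, -0.4, 0, 0, 0], [0, 0, -0.4, 0, 0, 0], [0, 0, -0.4, 0, 0, 0], [0, 0, -0.4, 0, 0, 0], [0, 0, -0.3, 0, 0, 0], [0, 0, -0.2, 0, 0, 0], [0, 0, -0.1, 0, 0, 0], [0, 0, 0, 0, 0, 0], [0, 0, 0, 0, 0, 0]]])

```text
t: 13.7
position: [572.3, 328.1, 99.2]
tool_rot: [-0.519, -0.479, 0.481, 0.52]
wrist_force: [-9.7, -6.8, 10.1]
opening: 0.295
```

```bash
python3 - <<'E'
from h import *
s=status.get_state(); print(pose(),s['opening'],s['wrist_force'].round(1),s['torque'].round(2))
E
```

```text
(array([572.3, 328.1,  99.2]), np.float64(85.42), np.float64(-1.0)) 0.2953012575440699 [-9.7 -6.8 10.1] [-1.4   1.96 -0.02]
```

Request:
step_arm(rows=[[[0, 0, 0, 0, 0, 0], [0, 0, 0, 0, 0, 0], [0, 0, 0, 0, 0, 0], [0, 0, 0, 0, 0, 0], [0, -0.5, 0, 0, 0, 0], [0, -0.8, 0, 0, 0, 0], [0, -0.8, 0, 0, 0, 0], [0, -0.4, 0.8, 0, 0, 0], [0, 0, 0.9, 0, 0, 0], [0, 0, 0.9, 0, 0, 0], [0, 0, 0.95, 0, 0, 0], [0, 0, 0, 0, 0, 0]]], gripper=-0.2)

```text
t: 14.7
position: [462.4, 338.7, 175.1]
tool_rot: [-0.518, -0.481, 0.481, 0.518]
wrist_force: [0.1, 0.3, 0.6]
opening: 0.601
```

```bash
python3 - <<'E'
from h import *
print(pose())
for n in ['wrist','scene']:
    c=shot(n); q=c['P']
    print(n,'tab',rect(q,545,600,300,360,95,107),'bar',rect(q,425,500,190,265,84,94))
    x=q.reshape(-1,3); m=(np.abs(x[:,0]-465)<24)&(np.abs(x[:,1]-336)<24)
    print(np.nanpercentile(x[m][:,2],[5,20,50,80,95]).round(1))
    # floor points
    r=rect(q,435,495,306,366,48,53.3); print('floor',r)
    if n=='wrist': save(c,'w3.png'); np.save('w3.npy',q)
E
```

```text
(array([462.4, 338.7, 175.1]), np.float64(85.77), np.float64(-1.0))
wrist tab (5, array([565. , 329.8]), array([7.4, 0.3]), 85.1, 'z', np.float32(95.5)) bar (1435, array([460.9, 225.5]), array([14.6, 45.5]), 84.5, 'z', np.float32(92.0))
[ 50.8 186.9 243.4 250.9 258.1]
floor (3071, array([465.5, 334.8]), array([49.8, 49.7]), 16.6, 'z', np.float32(53.3))
scene tab (25, array([572.4, 336.1]), array([12.7,  9.9]), 87.7, 'z', np.float32(104.5)) bar (134, array([461.6, 227.6]), array([14.2, 46.9]), 85.8, 'z', np.float32(91.4))
[ 49.1  51.2 263.7 554.8 568.3]
floor (499, array([465.4, 337.9]), array([56.8, 53.7]), 1.7, 'z', np.float32(53.3))
```

View pics/w3.png

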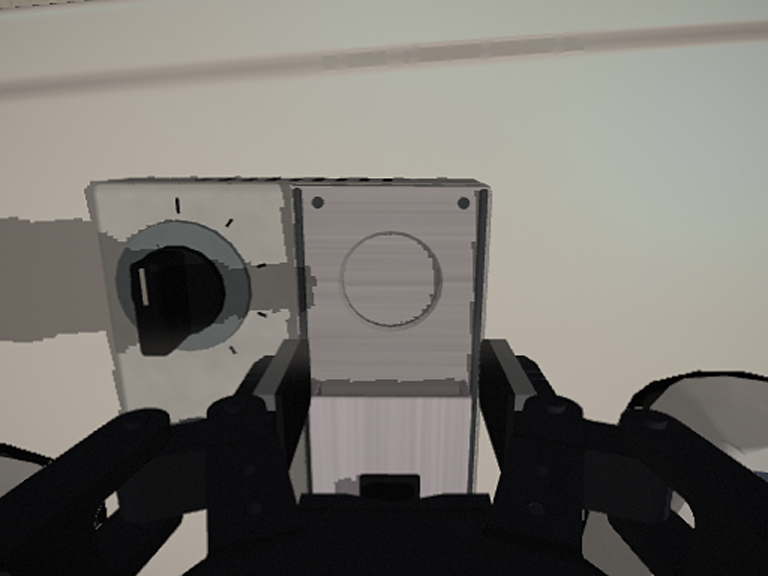

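Cavity at px (392,280), guard open. Now to fetch the blank, turning the tool back to the world axes first.

Request:
step_arm(rows=[[[0, 0, 0, 0, 1, 0], [0, 0, 0, 0, 1, 0], [0, 0, 0, 0, 1, 0], [0, 0, 0, 0, 1, 0], [0, 0, 0, 0, 1, 0], [0, 0, 0, 0, 1, 0], [0, 0, 0, 0, 1, 0], [0, 0, 0, 0, 1, 0], [0, 0, 0, 0, 1, 0], [0, 0, 0, 0, 1, 0], [0, 0, 0, 0, 1, 0], [0, 0, 0, 0, 1, 0]]], gripper=-1)

```text
t: 15.8
position: [469.3, 336.9, 173.8]
tool_rot: [-0.683, -0.184, 0.183, 0.683]
wrist_force: [-0.9, 0.4, 0.4]
opening: 1.003
```

Request:
step_arm(rows=[[[0, 0, 0, 0, 1, 0], [0, 0, 0, 0, 1, 0], [0, 0, 0, 0, 1, 0], [0, 0, 0, 0, 1, 0], [0, 0, 0, 0, 1, 0], [0, 0, 0, 0, 1, 0], [0, 0, 0, 0, 0.7, 0], [-0.7, 0, -0.9, 0, 0, 0], [-0.7, 0, -0.9, 0, 0, 0], [-0.7, 0, -0.9, 0, 0, 0], [-0.7, 0, -0.9, 0, 0, 0], [-0.7, 0, -0.9, 0, 0, 0]]])

```text
t: 16.8
position: [362.3, 201.6, 173.6]
tool_rot: [-0.707, 0.002, -0.002, 0.707]
wrist_force: [0.2, -0.8, 0.5]
opening: 1.001
```

Request:
step_arm(rows=[[[0, 0, -1, 0, 0, 0], [0, 0, -1, 0, 0, 0], [0, 0, -1, 0, 0, 0], [0, 0, -1, 0, 0, 0], [0, 0, -1, 0, 0, 0], [0, 0, -1, 0, 0, 0], [0, 0, -1, 0, 0, 0], [0, 0, -1, 0, 0, 0], [0, 0, -1, 0, 0, 0], [0, 0, -1, 0, 0, 0], [0, 0, -1, 0, 0, 0], [0, 0, -1, 0, 0, 0]]])

```text
t: 17.8
position: [361.0, -159.9, 174.2]
tool_rot: [0.707, -0.001, 0.003, -0.707]
wrist_force: [0.2, 0.3, 0.7]
opening: 1.002
```

```bash
python3 - <<'E'
from h import *
print(pose(),to([451,-389,150],0), status.get_state()['qpos'].round(2))
E
```

```text
(array([ 361. , -159.9,  174.2]), np.float64(-0.33), np.float64(-1.0)) (array([ 3.04,  0.82, -7.62]), np.float64(-0.07)) [ 0.86  0.15 -0.61  2.17  0.12  0.85  0.17]
```

Request:
step_arm(rows=[[[0.4, 0.05, -0.95, 0, 0, 0], [0.4, 0.05, -0.95, 0, 0, 0], [0.4, 0.05, -0.95, 0, 0, 0], [0.4, 0.05, -0.95, 0, 0, 0], [0.4, 0.05, -0.95, 0, 0, 0], [0.4, 0.05, -0.95, 0, 0, 0], [0.4, 0.05, -0.95, 0, 0, 0], [0.2, 0.05, -0.95, 0, 0, 0], [0, 0, 0, 0, 0, 0]]])

```text
t: 18.55
position: [449.1, -393.2, 161.1]
tool_rot: [0.708, -0.004, 0.004, -0.706]
wrist_force: [-0.2, -0.5, 0.2]
opening: 1.004
```

```bash
python3 - <<'E'
from h import *
c=shot('wrist'); q=c['P']
print([(r['score'],r['bbox']) for r in cams.boxes_of('round_blank','wrist')][:2])
print('blank',rect(q,415,490,-430,-345,14,22)); save(c,'w4.png')
print(pose(),to([451,-389,18],0))
E
```

```text
[(0.95, [241.6, 145.6, 48.7, 53.2])]
blank (2252, array([ 451.1, -392.3]), array([45.1, 44.7]), 90.0, 'z', np.float32(20.6))
(array([ 449. , -387.8,  161.1]), np.float64(-0.45), np.float64(-1.0)) (array([ 0.07,  4.77, -0.04]), np.float64(-0.1))
```

View pics/w4.png

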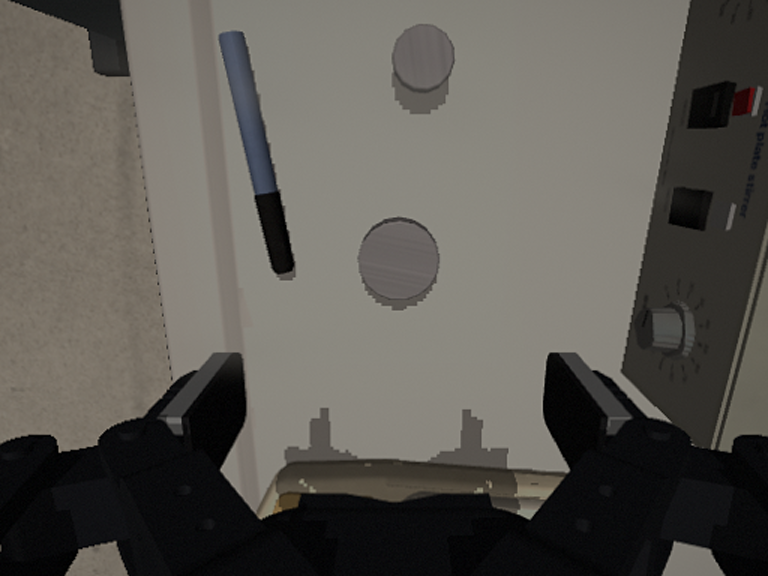

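Request:
step_arm(rows=[[[0.07, 0.7, -0.08, 0, -0.1, 0], [0, 0.7, 0, 0, 0, 0], [0, 0.7, 0, 0, 0, 0], [0, 0, 0, 0, 0, 0], [0, 0, 0, 0, 0, 0], [0, 0, 0, 0, 0, 0]]], gripper=-0.6)

```text
t: 19.15
position: [451.8, -388.3, 99.7]
tool_rot: [0.707, 0.002, -0.001, -0.707]
wrist_force: [0.8, -0.2, 0.7]
opening: 0.804
```

```bash
python3 - <<'E'
from h import *
print(pose()); c=shot('wrist'); q=c['P']; print(pose())
print('blank',rect(q,415,490,-430,-345,14,22),to([451.3,-390.5,18],0))
E
```

```text
(array([ 451.8, -388.3,   99.7]), np.float64(0.18), np.float64(-1.0))
(array([ 451.9, -388.6,  100. ]), np.float64(0.16), np.float64(-1.0))
blank (3512, array([ 451. , -392.2]), array([45.2, 45. ]), 4.1, 'z', np.float32(20.2)) (array([-0.03,  2.73, -0.06]), np.float64(0.04))
```

Request:
step_arm(rows=[[[-0.02, 0.5, -0.09, 0, 0, 0], [0, 0.6, 0, 0, 0, 0], [0, 0.6, 0, 0, 0, 0], [0, 0.5, 0, 0, 0, 0], [0, 0.35, 0, 0, 0, 0], [0, 0.15, 0, 0, 0, 0], [0, 0, 0, 0, 0, 0], [0, 0, 0, 0, 0, 0]]])

```text
t: 19.87
position: [450.9, -391.4, 18.1]
tool_rot: [0.707, 0.001, -0.001, -0.707]
wrist_force: [-0.5, 0.9, -0.3]
opening: 0.797
```

```bash
python3 - <<'E'
from h import *
s=status.get_state(); print(pose(),s['opening'],s['wrist_force'].round(1))
E
```

```text
(array([ 450.9, -391.4,   18.1]), np.float64(0.15), np.float64(-1.0)) 0.7972887611616424 [-0.5  0.9 -0.3]
```

Request:
step_arm(rows=[[[0, 0, 0, 0, 0, 0], [0, 0, 0, 0, 0, 0], [0, 0, 0, 0, 0, 0], [0, 0, 0, 0, 0, 0], [0, 0, 0, 0, 0, 0], [0, 0, 0, 0, 0, 0]]], gripper=1, squeeze=60)

```text
t: 20.37
position: [451.1, -391.7, 18.8]
tool_rot: [0.708, 0.001, -0.0, -0.707]
wrist_force: [-1.3, 1.0, 7.1]
opening: 0.509
```

```bash
python3 - <<'E'
from h import *
s=status.get_state(); print(pose(),s['opening'],s['wrist_force'].round(1))
E
```

```text
(array([ 451.1, -391.7,   18.8]), np.float64(0.13), np.float64(-1.0)) 0.5092111876708515 [-1.3  1.   7.1]
```

Request:
step_arm(rows=[[[0, -0.3, 0, 0, 0, 0], [0, -0.6, 0, 0, 0, 0], [0, -0.8, 0, 0, 0, 0], [0, -0.8, 0, 0, 0, 0], [0, -0.8, 0, 0, 0, 0], [0, -0.8, 0, 0, 0, 0], [0, -0.6, 0, 0, 0, 0], [0, -0.3, 0, 0, 0, 0], [0, 0, 0, 0, 0, 0], [0, 0, 0, 0, 0, 0]]])

```text
t: 21.2
position: [450.1, -391.2, 167.2]
tool_rot: [0.707, 0.001, -0.001, -0.707]
wrist_force: [-0.1, 0.8, -2.9]
opening: 0.505
```

```bash
python3 - <<'E'
from h import *
c=shot('wrist'); T=T_tool(); s=status.get_state(); print(pose(),s['opening'],s['wrist_force'].round(1))
q=(c['P']-T[:3,3])@T[:3,:3]   # tool frame
for y0,y1 in ((-3,3),(-6,6),(3,20)):
    m=(np.abs(q[...,0])<30)&(np.abs(q[...,2])<40)&(q[...,1]>y0)&(q[...,1]<y1); t=q[m]
    if len(t): print(y0,y1,len(t),t.min(0).round(1),t.max(0).round(1),np.median(t,0).round(1))
save(c,'w5.png',crop=(90,120,430,384))
np.save('w5.npy',q)
E
```

```text
(array([ 449.7, -390.9,  166.3]), np.float64(0.13), np.float64(-1.0)) 0.5044590245854789 [ 0.3 -0.5 -1.7]
-3 3 8385 [-28.4  -3.  -24.5] [28.3  3.  21.8] [-0.3 -0.1  0.8]
-6 6 8903 [-28.6  -6.  -24.5] [28.3  6.  21.8] [-0.3 -0.1  1.6]
3 20 859 [-28.6   3.  -12.8] [28.1 16.9 22. ] [ 0.1  7.9 18.5]
```

View pics/w5.png

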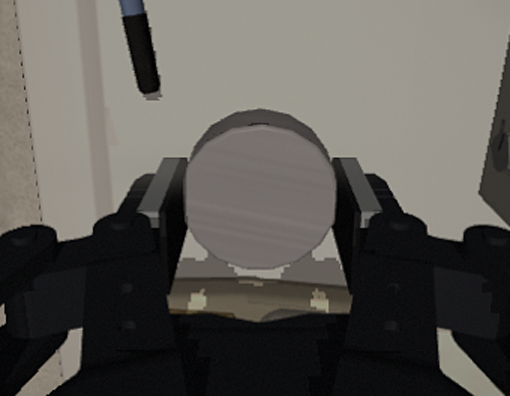

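The disc is held squarely between the pads, level, roughly 1 mm off the tool axis. Carrying it round in front of the microscope.

Request:
step_arm(rows=[[[-0.4, 0, 0.6, 0, 0, 0], [-0.4, 0, 0.9, 0, 0, 0], [-0.4, 0, 0.9, 0, 0, 0], [-0.4, 0, 0.9, 0, 0, 0], [-0.4, 0, 0.9, 0, 0, 0], [-0.4, 0, 0.9, 0, 0, 0], [-0.4, 0, 0.9, 0, 0, 0], [-0.2, 0, 0.9, 0, 0, 0], [0, 0, 0.9, 0, 0, 0], [0, 0, 0.9, 0, 0, 0], [0, 0, 0.9, 0, 0, 0], [0, 0, 0.9, 0, 0, 0]]])

```text
t: 22.25
position: [358.4, -75.1, 166.3]
tool_rot: [-0.707, -0.0, 0.001, 0.707]
wrist_force: [0.2, -0.2, -1.4]
opening: 0.502
```

Request:
step_arm(rows=[[[0, 0, 0.9, 0, 0, 0], [0, 0, 0.9, 0, 0, 0], [0, 0, 0.9, 0, 0, 0], [0, 0, 0.9, 0, 0, 0], [0, 0, 0.9, 0, 0, 0], [0, 0, 0.9, 0, 0, 0], [0, 0, 0.9, 0, 0, 0], [0, 0, 0.9, 0, 0, 0], [0, 0, 0.9, 0, 0, 0], [0, 0, 0.6, 0, 0, 0], [0, 0, 0.3, 0, 0, 0]]])

```text
t: 23.17
position: [358.0, 196.1, 166.4]
tool_rot: [-0.707, -0.001, 0.003, 0.708]
wrist_force: [-0.7, -0.1, -1.4]
opening: 0.506
```

Request:
step_arm(rows=[[[0, 0, 0, 0, -0.8, 0], [0, 0, 0, 0, -0.9, 0], [0, 0, 0, 0, -0.9, 0], [0, 0, 0, 0, -0.9, 0], [0, 0, 0, 0, -0.9, 0], [0, 0, 0, 0, -0.9, 0], [0, 0, 0, 0, -0.9, 0], [0, 0, 0, 0, -0.9, 0], [0, 0, 0, 0, -0.9, 0], [0, 0, 0, 0, -0.9, 0], [0, 0, 0, 0, -0.9, 0], [0, 0, 0, 0, -0.9, 0]]])

```text
t: 24.17
position: [358.2, 193.2, 166.2]
tool_rot: [-0.642, -0.295, 0.296, 0.643]
wrist_force: [-0.5, 1.1, -2.2]
opening: 0.506
```

Request:
step_arm(rows=[[[0, 0, 0, 0, -0.9, 0], [0, 0, 0, 0, -0.9, 0], [0, 0, 0, 0, -0.9, 0], [0, 0, 0, 0, -0.9, 0], [0, 0, 0, 0, -0.9, 0], [0, 0, 0, 0, -0.9, 0], [0, 0, 0, 0, -0.9, 0], [0, 0, 0, 0, -0.9, 0], [0, 0, 0, 0, -0.5, 0], [0, 0, 0, 0, 0, 0]]])

```text
t: 25.0
position: [358.2, 193.2, 166.3]
tool_rot: [-0.522, -0.475, 0.476, 0.524]
wrist_force: [-0.9, -0.3, -2.4]
opening: 0.506
```

```bash
python3 - <<'E'
from h import *
q=np.load('w5.npy'); m=(np.abs(q[...,0])<17)&(np.abs(q[...,2])<15)&(np.abs(q[...,1])<5); t=q[m]
print('tilt fit',np.linalg.lstsq(np.c_[t[:,0],t[:,2],np.ones(len(t))],t[:,1],rcond=None)[0].round(4))
s=status.get_state(); print(pose(),s['opening'],to([465.3,336.1,110],85.4))
E
```

```text
tilt fit [ 0.0024  0.004  -0.102 ]
(array([358.2, 193.2, 166.3]), np.float64(84.59), np.float64(-1.0)) 0.5057923894186371 (array([ 5.08,  1.87, -3.11]), np.float64(-0.18))
```

Request:
step_arm(rows=[[[0.6, 0, -0.4, 0, -0.18, 0], [0.8, 0, -0.5, 0, 0, 0], [0.8, 0, -0.5, 0, 0, 0], [0.8, 0, -0.5, 0, 0, 0], [0.8, 0, -0.5, 0, 0, 0], [0.8, 0, -0.5, 0, 0, 0], [0.48, 0, -0.21, 0, 0, 0], [0, 0.8, 0, 0, 0, 0], [0, 0.8, 0, 0, 0, 0], [0, 0.3, 0, 0, 0, 0], [0, 0, 0, 0, 0, 0], [0, 0, 0, 0, 0, 0]]])

```text
t: 26.0
position: [464.2, 337.5, 110.0]
tool_rot: [-0.52, -0.479, 0.48, 0.52]
wrist_force: [0.0, -0.3, -1.6]
opening: 0.506
```

```bash
python3 - <<'E'
from h import *
s=status.get_state(); print(pose(),s['wrist_force'].round(1),to([465.3,336.1,76],85.4))
E
```

```text
(array([464.2, 337.5, 110. ]), np.float64(85.28), np.float64(-1.0)) [ 0.  -0.3 -1.6] (array([-0.04,  1.13, -0.04]), np.float64(-0.03))
```

Request:
step_arm(rows=[[[-0.04, 0.3, -0.04, 0, 0, 0], [0, 0.4, 0, 0, 0, 0], [0, 0.3, 0, 0, 0, 0], [0, 0.07, 0, 0, 0, 0], [0, 0, 0, 0, 0, 0]]])

```text
t: 26.42
position: [465.4, 335.9, 77.3]
tool_rot: [-0.52, -0.479, 0.48, 0.52]
wrist_force: [0.3, -0.6, -2.9]
opening: 0.505
```

Request:
step_arm(rows=[[[0, 0.07, 0, 0, 0, 0], [0, 0.07, 0, 0, 0, 0], [0, 0.07, 0, 0, 0, 0], [0, 0, 0, 0, 0, 0]]])

```text
t: 26.75
position: [465.7, 336.3, 71.7]
tool_rot: [0.52, 0.479, -0.479, -0.52]
wrist_force: [0.1, -0.3, -2.2]
opening: 0.51
```

```bash
python3 - <<'E'
from h import *
s=status.get_state(); print(pose(),s['wrist_force'].round(1),s['torque'].round(2),to([465.3,336.1,69],85.4))
E
```

```text
(array([465.7, 336.3,  71.7]), np.float64(85.3), np.float64(-1.0)) [ 0.1 -0.3 -2.2] [ 0.02 -0.03 -0.02] (array([-0.01,  0.09,  0.01]), np.float64(-0.02))
```

Request:
step_arm(rows=[[[0, 0.05, 0, 0, 0, 0], [0, 0.04, 0, 0, 0, 0], [0, 0, 0, 0, 0, 0], [0, 0, 0, 0, 0, 0]]])

```text
t: 27.08
position: [465.9, 336.5, 69.9]
tool_rot: [0.52, 0.479, -0.479, -0.52]
wrist_force: [-0.8, -2.3, 5.7]
opening: 0.504
```

```bash
python3 - <<'E'
from h import *
s=status.get_state(); print(pose(),s['wrist_force'].round(1),s['torque'].round(2))
E
```

```text
(array([465.9, 336.5,  69.9]), np.float64(85.3), np.float64(-1.0)) [-0.8 -2.3  5.7] [-0.38  0.37 -0.03]
```

Contact with the floor at the expected height. I'll release it gently and rise.

Request:
step_arm(rows=[[[0, 0, 0, 0, 0, 0], [0, 0, 0, 0, 0, 0], [0, 0, 0, 0, 0, 0], [0, 0, 0, 0, 0, 0], [0, -0.3, 0, 0, 0, 0], [0, -0.6, 0, 0, 0, 0], [0, -0.8, 0, 0, 0, 0], [0, -0.8, 0, 0, 0, 0], [0, -0.8, 0, 0, 0, 0], [0, 0, 0, 0, 0, 0]]], gripper=-0.4)

```text
t: 27.92
position: [466.9, 338.6, 173.4]
tool_rot: [0.52, 0.482, -0.477, -0.52]
wrist_force: [0.2, 0.4, 0.9]
opening: 0.703
```

```bash
python3 - <<'E'
from h import *
s=status.get_state(); print(pose(),s['opening'])
c=shot('wrist'); q=c['P']
print('blank',rect(q,435,497,306,366,64,74)); x=q.reshape(-1,3)
m=(np.hypot(x[:,0]-466,x[:,1]-336)<18)&(x[:,2]<80); t=x[m]
print('plane',np.linalg.lstsq(np.c_[t[:,:2]-[466,336],np.ones(len(t))],t[:,2],rcond=None)[0].round(4))
m=(np.hypot(x[:,0]-466,x[:,1]-336)>28)&(np.hypot(x[:,0]-466,x[:,1]-336)<38)&(x[:,2]<62)&(x[:,2]>40); print('plate z',np.median(x[m][:,2]))
print('bar',rect(q,425,500,190,265,84,94)); save(c,'w6.png')
c=shot('scene'); print('tab',rect(c['P'],545,600,300,360,95,107))
print(to([572.5,328.3,98],85.4))
E
```

```text
(array([466.9, 338.6, 173.4]), np.float64(85.32), np.float64(-1.0)) 0.7033878775603242
blank (2985, array([464.8, 334.7]), array([45. , 45.4]), 61.0, 'z', np.float32(71.1))
plane [-4.00000e-03 -2.30000e-03  6.91211e+01]
plate z 56.11589972645612
bar (1491, array([461.4, 225.3]), array([14.7, 46.6]), 84.8, 'z', np.float32(92.0))
tab (15, array([575.1, 338.9]), array([ 6.6, 10.5]), 37.2, 'z', np.float32(103.5))
(array([ 0.01,  2.39, -3.55]), np.float64(-0.02))
```

View pics/w6.png

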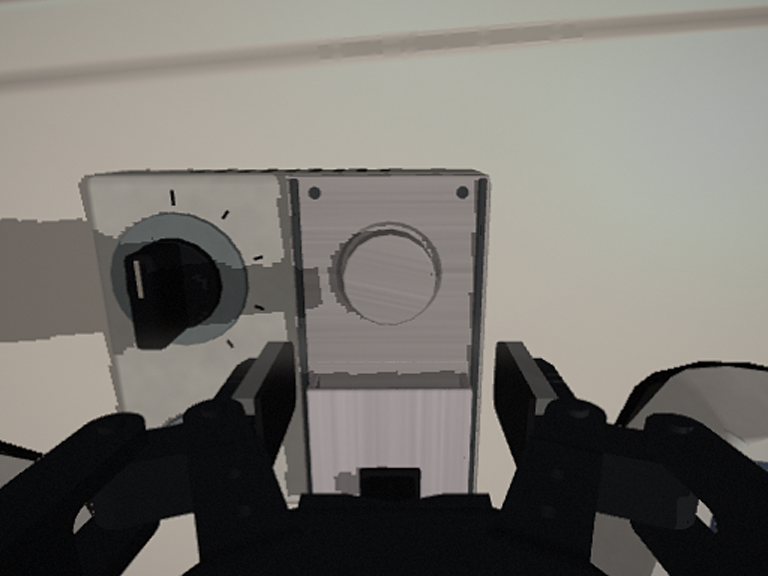

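The blank sits level with its top 13.0 mm above the plate, so it is home. Now to regrip the tab and shut the guard.

Request:
step_arm(rows=[[[0, 0, -0.6, 0, 0, 0], [0, 0, -0.8, 0, 0, 0], [0, 0, -0.8, 0, 0, 0], [0, 0, -0.8, 0, 0, 0], [0, 0, -0.55, 0, 0, 0], [0, 0.3, 0, 0, 0, 0], [0, 0.6, 0, 0, 0, 0], [0, 0.7, 0, 0, 0, 0], [0, 0.6, 0, 0, 0, 0], [0, 0.19, 0, 0, 0, 0], [0, 0, 0, 0, 0, 0]]], gripper=-0.2)

```text
t: 28.93
position: [570.2, 326.8, 93.9]
tool_rot: [-0.519, -0.478, 0.481, 0.52]
wrist_force: [-1.0, 0.5, -0.0]
opening: 0.599
```

Request:
step_arm(rows=[[[0, 0, 0, 0, 0, 0], [0, 0, 0, 0, 0, 0], [0, 0, 0, 0, 0, 0], [0, 0, 0, 0, 0, 0], [0, 0, 0, 0, 0, 0], [0, 0, 0, 0, 0, 0]]], gripper=1, squeeze=40)

```text
t: 29.43
position: [572.0, 328.0, 97.7]
tool_rot: [0.52, 0.479, -0.479, -0.52]
wrist_force: [-2.6, -1.6, 5.7]
opening: 0.296
```

```bash
python3 - <<'E'
from h import *
s=status.get_state(); print(pose(),s['opening'],s['wrist_force'].round(1),to([475.6,335.7,99],85.4))
E
```

```text
(array([572. , 328. ,  97.7]), np.float64(85.3), np.float64(-1.0)) 0.2964727769603578 [-2.6 -1.6  5.7] (array([-0.01, -0.05,  3.22]), np.float64(-0.02))
```

Request:
step_arm(rows=[[[0, 0, 0.3, 0, 0, 0], [0, 0, 0.4, 0, 0, 0], [0, 0, 0.4, 0, 0, 0], [0, 0, 0.4, 0, 0, 0], [0, 0, 0.4, 0, 0, 0], [0, 0, 0.4, 0, 0, 0], [0, 0, 0.4, 0, 0, 0], [0, 0, 0.3, 0, 0, 0], [0, 0, 0.2, 0, 0, 0], [0, 0, 0.1, 0, 0, 0], [0, 0, 0, 0, 0, 0], [0, 0, 0, 0, 0, 0]]])

```text
t: 30.43
position: [475.2, 335.7, 97.7]
tool_rot: [0.521, 0.48, -0.477, -0.519]
wrist_force: [5.9, -1.5, 5.3]
opening: 0.294
```

```bash
python3 - <<'E'
from h import *
s=status.get_state(); print(pose(),s['opening'],s['wrist_force'].round(1))
E
```

```text
(array([475.2, 335.7,  97.7]), np.float64(85.24), np.float64(-1.0)) 0.2941787740881505 [ 5.9 -1.5  5.3]
```

Request:
step_arm(rows=[[[0, 0, 0, 0, 0, 0], [0, 0, 0, 0, 0, 0], [0, 0, 0, 0, 0, 0], [0, 0, 0, 0, 0, 0], [0, 0, 0, 0, 0, 0], [0, -0.4, 0, 0, 0, 0], [0, -0.7, 0, 0, 0, 0], [0, -0.8, 0, 0, 0, 0], [0, -0.8, 0, 0, 0, 0], [0, -0.5, 0, 0, 0, 0], [0, 0, 0, 0, 0, 0], [0, 0, 0, 0, 0, 0]]], gripper=-0.2)

```text
t: 31.43
position: [473.5, 335.9, 193.3]
tool_rot: [0.52, 0.48, -0.479, -0.52]
wrist_force: [-0.0, -0.6, -0.5]
opening: 0.601
```

```bash
python3 - <<'E'
from h import *
print(pose(),status.get_state()['wrist_force'].round(1))
for n in ['scene','side','wrist']:
    c=shot(n); q=c['P']
    print(n,'bar',rect(q,425,500,190,265,84,94),'fan',rect(q,535,590,195,245,84,94),'tab',rect(q,450,500,310,365,95,107))
save(c,'w7.png')
E
```

```text
(array([473.5, 335.9, 193.3]), np.float64(85.29), np.float64(-1.0)) [-0.  -0.6 -0.5]
scene bar (133, array([461.9, 227.7]), array([14.9, 46.5]), 85.8, 'z', np.float32(92.2)) fan (27, array([559.8, 221.8]), array([ 7.7, 16.4]), 28.3, 'z', np.float32(90.3)) tab (100, array([474.8, 336.9]), array([25.5, 12. ]), 88.9, 'z', np.float32(104.6))
side bar (79, array([460.8, 228.3]), array([16.1, 43.2]), 81.6, 'z', np.float32(90.5)) fan (37, array([563.9, 220.7]), array([13. , 25.8]), 28.2, 'z', np.float32(90.2)) tab (52, array([474.4, 337. ]), array([27.8, 11.3]), 84.7, 'z', np.float32(104.4))
wrist bar (1268, array([460.7, 225.5]), array([14.5, 45. ]), 84.8, 'z', np.float32(92.8)) fan 0 tab (672, array([474.9, 333.9]), array([25.8, 12.8]), 86.0, 'z', np.float32(105.6))
```

View pics/w7.png

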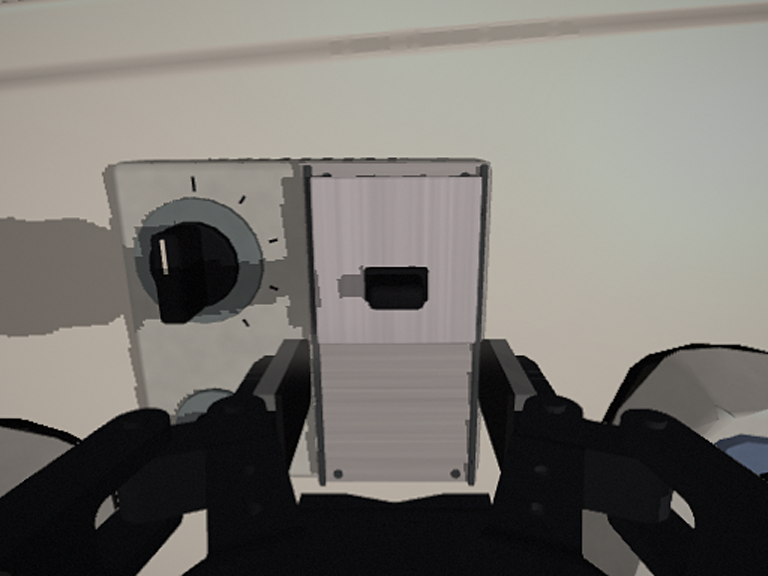

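The guard is shut with its tab at px (396,287), back at its starting position. The knob is still off, and the gripper is clear of everything.

```bash
python3 -c "
from h import *
print(ctrl.job_done())"
```

```text
the job is handed in; nothing more can be done
None
```

I finished every step in the required order and handed the job in after about 31.5 s of robot time; the hand-in gives no verdict.

**What I did:** I turned the larger knob about 112° anticlockwise until it met its end stop. I then slid the guard back 97 mm, set the 46 mm round blank in the cavity and slid the guard shut over it.

**Last checks:**
- **Larger knob:** its bar lies within about 1° of parallel to the heater, with the white mark to the front. The coarser side camera read about 3–4° off.
- **Blank:** seen just before the guard was shut, its top was 13.0 mm above the plate and level within 0.005 rad. After correcting the wrist camera for an offset of about 1–2 mm, its centre is about 1 mm from the cavity's. I did not look under the guard after shutting it.
- **Guard:** the tab is back within about 0.5 mm of where it started, and the push ended firmly at the stop.
- **Smaller knob:** the side camera shows its bar within about 2° of where it began. The final wrist view did not show it, and the scene view had it partly hidden.
- **Other objects:** the path stayed clear of the other blanks, timer, bottle and weight, and no contact forces showed. I did not measure their positions again at the end.
- **Gripper:** clear of everything at hand-in.

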